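Reset a conveyor's belt tensioner: back to the stop, then exactly two turns

TASK

Re-set the belt tension of the small conveyor with the hand crank on its gearbox: wind the crank back, anticlockwise as seen from above, until you feel it rest against its stop, then crank exactly two full turns clockwise from the stop and let go. Never force the crank or overrun the two turns, and leave the other things on the bench and the belt where they are.

Things in the scene. Friction and masses are not known exactly. Their poses are not given: they have to be found in the camera images.
- crank_axis (a point): crank's upright turning axis, at the upper face of the flat steel crank arm, 106 mm above the bench, on a round dark hub on a grey gearbox (120 mm square, 72 mm high) fixed beside a belt conveyor. x axis: along the arm, axis to grip; z up. Turns clockwise over 4 turns from a stop at an unknown angle. Its angle from the stop ('joint crank', 0 at the stop, clockwise positive, rad) is never given.
- grip_center (a point): centre of the crank's upright black grip: cylinder 24 mm across, 50 mm tall, 50 mm from the axis, centre 26 mm above the arm's upper face; spins freely on its pin, so it may be held without turning the wrist. Turning drags about 4 to 5 N at the grip. At the start the crank stands 0.8 to 4.0 rad from the stop. The arm sits on its shaft in a rubber coupling that yields about 1 mm at the grip per 3 N (joint crank_arm); over 25 N along the circle is too much.
- housing_a: bystander: finned aluminium housing with a circuit board, 90 x 120 x 36 mm, about 0.45 kg, loose on the belt to the robot's left of the gearbox; origin at the centre of its underside
- housing_b: bystander: the same kind of finned housing, loose on the belt to the robot's right of the gearbox; origin at the centre of its underside
- wrench: bystander: steel open-end wrench, 160 mm long, lying on the bench; origin under its middle
- driver: bystander: screwdriver, 180 mm long, lying on the bench; origin under its middle
- cleaner: bystander: white plastic bottle, 56 mm across, 130 mm tall, standing on the bench; origin at the centre of its underside
- screw_bin: bystander: open blue plastic bin, 100 x 140 x 60 mm, on the bench; origin at the centre of its underside
- spare_pulley: bystander: aluminium ring, 52 mm across, 22 mm high, on the bench; origin at the centre of its underside

How it is judged:
By the outcome, as a careful person would: the job done as asked, in the order asked, and still so for the second after the job is handed in, with the robot touching nothing.
It also fails if it takes over 67 s, if anything falls off the work surface, if the arm or the gripper's body presses on something with over 40 N, if the wrist force passes 120 N, or if a joint passes its speed limit or range.

ROBOT

A 7-joint arm with a two-finger parallel gripper is mounted at the origin on the work surface. World frame = base frame: x ahead of the robot, y to its left, z up, the work surface at z = 0. Lengths are in m, angles in rad, forces in N, time in s.
With the tool pointing down it reaches from about 0.425 to 0.925 m from the base axis. Payload 6.8 kg.
Tool frame: the origin (TCP) lies at the very end of the fingers, on their centre line; the grasp point (between the pads) lies 19 mm behind it; z points along the fingers, y is the line along which they close (so a half turn about z gives the same grasp; the last joint's range is limited). The gripper opens to 85 mm and grips with 20 to 120 N. Pads are 22 mm wide; open, the fingers measure 114 mm over their backs; the gripper's body (76 mm by 85 mm) begins 54 mm behind the grasp point. The pads swing forward as they close: fully open they stand 13 mm farther back than shut.
Start: joints at [-1.229, 0.477, 0.022, 1.555, -0.011, 1.109, -0.083], TCP at [0.293, 0.608, 0.231] pointing down, gripper open.
Joint ranges: [-2.96, 2.96], [-0.34, 2.1], [-1.41, 1.46], [0.24, 2.44], [-1.37, 4.51], [0.17, 1.92], [-2.96, 2.96]. Speed limits (rad/s): [2.39, 2.39, 3.14, 3.14, 3.14, 3.14, 3.14].

INTERFACE

Orientations are given as a rotation vector (axis times angle).
In Python, from bench import get_obs, viewer, r gives the robot as it stands. The module is installed in compiled form; this text tells all that it offers.
- The arm moves only by the tool play_rows, never from a script. Its argument "commands" is a list that holds one entry, the list of rows, each a list of 5 numbers: the gripper's target within -1 to 1 (shut at 1, half-way at 0, fully open at -1), then the shift along the tool's x, y, z scaled (see below), then the turn about the tool's z scaled (see below). A call has 1 to 12 rows; each row is the pose to reach, as a shift and turn from the pose commanded when the call began, along the tool's axes at that moment; what a row does not reach only later rows make up. The controller multiplies each number of a shift by 0.2 m and each number of a turn by pi/2 rad. A row lasts 1/12 s, in which the tool goes at most 41.7 mm and 7.16 degrees, less where a joint would pass 70% of its speed; a pose out of reach is approached as far as the arm can. A call with a number of a shift or a turn outside -1 to 1 is refused whole. A call with a gripper value outside its range is refused whole. The fingers move at their own pace and stop on an object; "grip_force" is the grip in N (left out, the last holds). Time passes only in rows, so rows that repeat a pose let the fingers close. It gives the time, the measured TCP pose, the force, the opening and the grip force at its end, in the units of the state.
- get_obs(): the state, without advancing time (a new reading comes with each control period).
- viewer.grab_frame(name): name is "side" or "top"; returns a dict with "pixels" (400x640x3 uint8, red, green, blue), "fovy" (degrees; the focal length in pixels is half the picture's height over the tangent of half this angle, whatever the lens; pixels are square), "cx", "cy" (the principal point, pixels), "world_to_cam" (4x4, takes a point from world to camera coordinates). Camera axes: x right, y up, looking along -z (the intrinsics and any distortion apply to the point x, -y, -z); pixel columns grow to the right and rows downward; lengths in m; the calibration is good to about 2 mm. A picture is of the moment at which its call begins. There is no depth.
- r.hand_in(): hands the job in; it is judged then, once.
Trained networks look in a picture, given as the dict that the camera call returned (one of the last four; its "shot" number tells which), for a name from the list of things; names that differ only in an ending like _2 or _b are one class to them, and where a whole thing is asked for, a point or a joint stands for the part that bears it (a point fixed in the world has none). Each returns a list of dicts, best first, with "score" (0 to 1); they miss things now and then, are a little off and sometimes report something else, mostly with a low value. They report only what shows in the picture. A call takes as long as a camera call.
- viewer.trace(picture, thing): "pixels" (400x640 bool, what is visible of it) and "rect" ([left, top, right, bottom] in pixels, round what is visible of it).
The state is a dict: "clock": time; "joints": joint angles; "qvel": joint speeds; "tau": joint torques, N m; "tcp_pos": TCP position; "orientation": TCP orientation; "contact_force": force on the tool from outside, world axes, zero at the start; "moment": the same for the moment, N m; "grip_width": finger opening in m; "gripper_force": force on a finger pad.
Only numpy, scipy, OpenCV 4.12 (cv2) and the standard library are available. Lean on these libraries where they do the work, as an engineer would, in place of code of your own. Each camera call takes 0.05 s, during which the arm holds its last target. There are 200 camera calls.

## Working session

There is one attempt and no reset: what is moved stays moved. The work goes in short steps, Python scripts to look and compute and a tool call to move; the robot and the scene stay as the last step left them, time stands still between calls to the robot, and variables do not carry over. Pictures are saved under pics/ and viewed, at most 10 in all, crops included, and the job is handed in when it is done.

Besides the shell and the picture viewer there is one more tool, called after "Call:" by a JSON object that holds its "name" and its "arguments". play_rows: Moves the arm, as the interface text tells. Shifts and turns lie within -1 to 1; 1 stands for 0.2 m of shift or pi/2 rad of turn. Its arguments: {"type":"object","properties":{"commands":{"type":"array","items":{"type":"array","items":{"type":"array","items":{"type":"number","minimum":-1,"maximum":1}}}},"grip_force":{"type":"number"}},"required":["commands"]}

```bash
mkdir -p pics; cat > h.py <<'E'
import numpy as np, cv2
from bench import get_obs, viewer, r
def snap(n,fn=None):
    f=viewer.grab_frame(n)
    if fn: cv2.imwrite('pics/'+fn,cv2.cvtColor(f['pixels'],cv2.COLOR_RGB2BGR))
    return f
def K(f):
    fl=200/np.tan(np.radians(f['fovy'])/2); return fl,f['cx'],f['cy']
def proj(f,p):
    c=f['world_to_cam']@np.append(p,1); fl,cx,cy=K(f); return np.array([cx+fl*c[0]/-c[2],cy-fl*c[1]/-c[2]])
def ray(f,u,v):
    fl,cx,cy=K(f); W=np.linalg.inv(f['world_to_cam']); d=W[:3,:3]@np.array([(u-cx)/fl,-(v-cy)/fl,-1]); return W[:3,3],d
def atz(f,u,v,z):
    o,d=ray(f,u,v); return o+d*(z-o[2])/d[2]
E
python3 - <<'E'
from h import *
o=get_obs()
for k,v in o.items(): print(k,np.round(v,3))
for n in ('top','side'):
    f=snap(n,n+'0.png'); print(n,f.keys(),f['fovy'],f['cx'],f['cy'],np.round(np.linalg.inv(f['world_to_cam']),3))
    for t in ('crank_axis','grip_center'):
        for d in viewer.trace(f,t)[:2]:
            ys,xs=np.nonzero(d['pixels']); u,v=xs.mean(),ys.mean()
            print(t,d['score'],d['rect'],u,v,atz(f,u,v,.132),atz(f,u,v,.106))
E
```

```text
clock 0.0
joints [-1.229  0.478  0.022  1.556 -0.012  1.109 -0.083]
qvel [ 0.002 -0.001  0.     0.     0.001  0.002 -0.   ]
tau [ 0.0000e+00 -5.9646e+01  1.6070e+00 -2.8119e+01  1.2000e-02  9.0000e-03
 -0.0000e+00]
tcp_pos [0.293 0.607 0.23 ]
orientation [-7.010e-01 -3.062e+00  3.000e-03]
contact_force [-0.68   0.464 -0.079]
moment [ 0.03  -0.003  0.046]
gripper_force 0.0
grip_width 0.086
top dict_keys(['pixels', 'fovy', 'cx', 'cy', 'world_to_cam', 'shot']) 43.88415861970761 323.04968072482586 209.7415512111558 [[ 0.03   0.978 -0.206  0.256]
 [-1.     0.03  -0.003 -0.004]
 [ 0.004  0.206  0.979  1.468]
 [ 0.     0.     0.     1.   ]]
crank_axis 0.58 [312.8, 183.3, 343.7, 200.4] 329.21613832853023 193.164265129683 [ 0.58407192 -0.01658143  0.132     ] [ 0.59045464 -0.01681733  0.106     ]
grip_center 0.69 [416.9, 279.9, 450.6, 312.7] 431.09722222222223 297.2916666666667 [ 0.30824373 -0.2944871   0.132     ] [ 0.30925671 -0.30013319  0.106     ]
grip_center 0.61 [314.2, 186.2, 345.3, 199.0] 329.217125382263 193.2782874617737 [ 0.58374732 -0.01659302  0.132     ] [ 0.59012372 -0.01682915  0.106     ]
side dict_keys(['pixels', 'fovy', 'cx', 'cy', 'world_to_cam', 'shot']) 51.80872517260312 317.1809963763428 203.9663841681925 [[ 0.779  0.329 -0.534 -0.133]
 [-0.628  0.402 -0.667 -0.822]
 [-0.005  0.855  0.519  0.735]
 [ 0.     0.     0.     1.   ]]
crank_axis 0.51 [327.7, 182.3, 344.8, 206.0] 339.29411764705884 194.2058823529412 [ 0.57234144 -0.04648742  0.132     ] [ 0.60276121 -0.01301671  0.106     ]
grip_center 0.81 [329.0, 183.2, 345.6, 204.8] 338.83268482490274 194.24902723735408 [ 0.57112785 -0.04582077  0.132     ] [ 0.60149526 -0.01232129  0.106     ]
```

```bash
python3 - <<'E'
import cv2,numpy as np
a=cv2.imread('pics/top0.png');b=cv2.imread('pics/side0.png')
a=cv2.resize(a[130:260,230:430],None,fx=4,fy=4,interpolation=2);b=cv2.resize(b[130:280,240:440],None,fx=4,fy=4,interpolation=2)
cv2.imwrite('pics/topc.png',a);cv2.imwrite('pics/sidec.png',b)
E
```

```text
(no output)
```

View pics/topc.png

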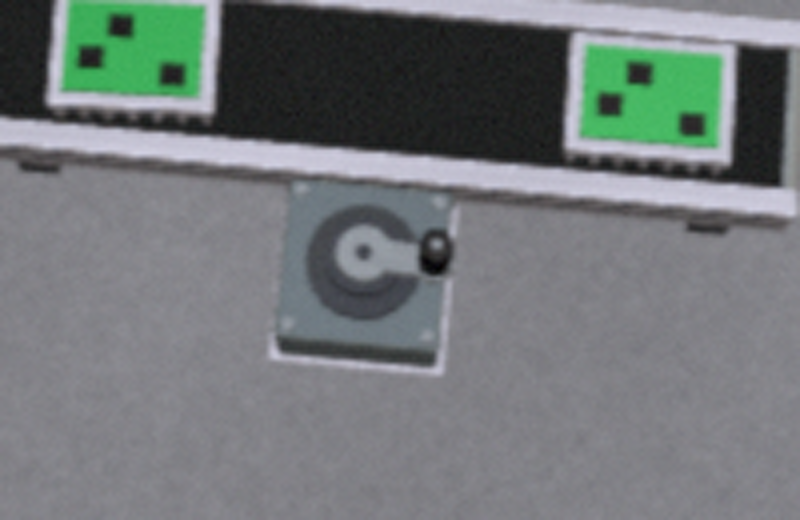

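View pics/sidec.png

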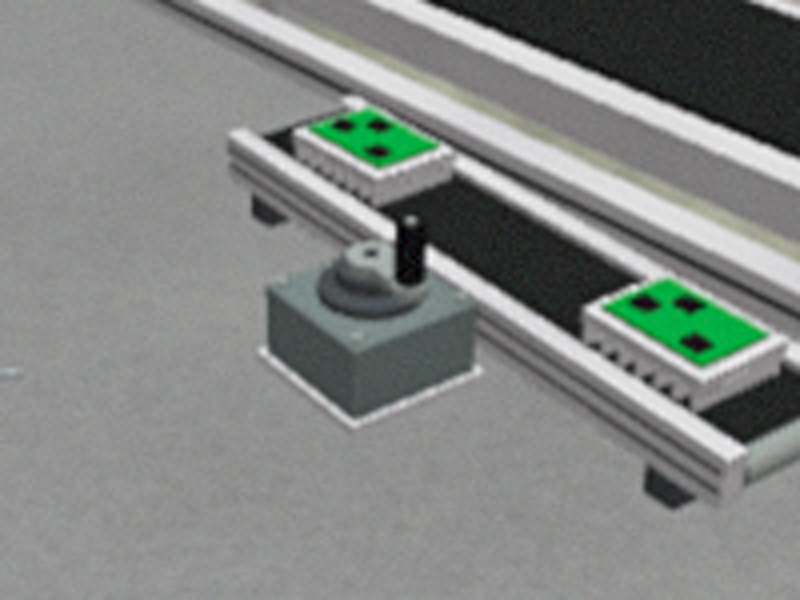

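View pics/top0.png

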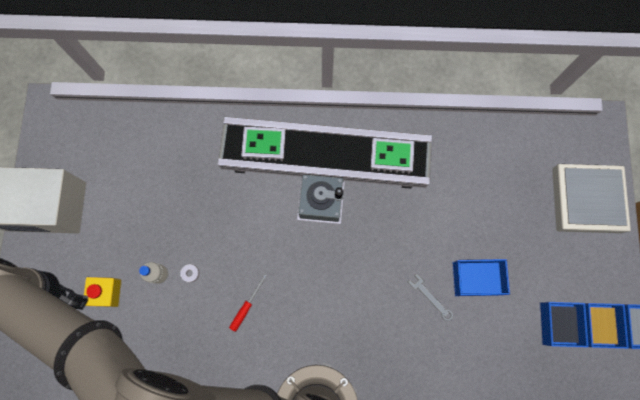

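```bash
python3 - <<'E'
from h import *
from scipy.spatial.transform import Rotation as R
T=snap('top');S=snap('side')
print('axis top/side',atz(T,320.75,193,.106),atz(S,240+371/4,130+253/4,.106))
print('grip top',atz(T,230+436/4,130+240/4,.157),atz(S,240+411/4,130+218/4,.157))
print('grip bottom side',atz(S,240+408/4,130+283/4,.106))
# triangulate grip top
def tri(a,b):
    A=[];y=[]
    for f,(u,v) in ((T,a),(S,b)):
        o,d=ray(f,u,v);d/=np.linalg.norm(d);P=np.eye(3)-np.outer(d,d);A.append(P);y.append(P@o)
    return np.linalg.lstsq(np.vstack(A),np.hstack(y),rcond=None)[0]
print('tri grip top',tri((339,190),(342.75,184.5)),'tri axis',tri((320.75,193),(332.75,193.25)))
print('rail top z .08:',atz(T,230+380/4,130+175/4,.08),'gearbox front L/R top',atz(T,230+278/4,130+338/4,.072),atz(T,230+438/4,130+352/4,.072),'back',atz(T,230+290/4,130+182/4,.072),atz(T,230+452/4,130+195/4,.072))
print('rail tri', tri((230+0/4,130+122/4),(230,30)) if 0 else '')
print(R.from_rotvec(get_obs()['orientation']).as_matrix().round(3))
E
```

```text
axis top/side [0.59019726 0.00707937 0.106     ] [0.59112583 0.00411777 0.106     ]
grip top [ 0.58760726 -0.04271771  0.157     ] [ 0.58866764 -0.04240401  0.157     ]
grip bottom side [ 0.58310677 -0.04737344  0.106     ]
tri grip top [ 0.58777717 -0.04289576  0.15743236] tri axis [0.59158489 0.00642123 0.10452732]
rail top z .08: [ 0.65437651 -0.00325025  0.08      ] gearbox front L/R top [0.5332833  0.06628877 0.072     ] [ 0.52657299 -0.04854934  0.072     ] back [0.64935832 0.0621398  0.072     ] [ 0.64319469 -0.05605407  0.072     ]
rail tri 
[[-0.901  0.435 -0.   ]
 [ 0.435  0.901 -0.   ]
 [ 0.    -0.    -1.   ]]
```

Call:
{"name": "play_rows", "arguments": {"commands": [[[-1,-0.1,-0.08,0,0],[-1,-0.22,-0.18,0,0],[-1,-0.35,-0.29,0,0],[-1,-0.48,-0.4,0,0],[-1,-0.62,-0.51,0,0],[-1,-0.75,-0.62,0,0],[-1,-0.85,-0.71,0,0],[-1,-0.92,-0.76,0,0]]], "grip_force": 60}}

```text
clock: 1.07
tcp_pos: [0.3946, 0.3874, 0.2315]
orientation: [0.706, 3.061, -0.001]
contact_force: [0.2, 0.8, 0.5]
grip_width: 0.0858
gripper_force: 0.0
```

Call:
{"name": "play_rows", "arguments": {"commands": [[[-1,-0.1,-0.08,0,0],[-1,-0.22,-0.18,0,0],[-1,-0.35,-0.29,0,0],[-1,-0.48,-0.4,0,0],[-1,-0.62,-0.51,0,0],[-1,-0.75,-0.62,0,0],[-1,-0.85,-0.71,0,0],[-1,-0.92,-0.76,0,0]]]}}

```text
clock: 1.73
tcp_pos: [0.4937, 0.1703, 0.2316]
orientation: [0.707, 3.06, -0.001]
contact_force: [-0.1, -0.0, -0.6]
grip_width: 0.0857
gripper_force: 0.0
```

Call:
{"name": "play_rows", "arguments": {"commands": [[[-1,-0.1,-0.08,0,0],[-1,-0.22,-0.18,0,0],[-1,-0.35,-0.29,0,0],[-1,-0.48,-0.4,0,0],[-1,-0.62,-0.51,0,0],[-1,-0.75,-0.62,0,0],[-1,-0.85,-0.71,0,0],[-1,-0.91,-0.76,0,0],[-1,-0.91,-0.76,0,0],[-1,-0.91,-0.76,0,0],[-1,-0.91,-0.76,0,0]]]}}

```text
clock: 2.65
tcp_pos: [0.5902, -0.0405, 0.2312]
orientation: [-0.699, -3.062, -0.001]
contact_force: [-0.2, 0.1, -0.4]
grip_width: 0.0851
gripper_force: 0.0
```

```bash
python3 - <<'E'
from h import *
from scipy.spatial.transform import Rotation as R
o=get_obs();print(o['clock'],o['tcp_pos'],o['joints'].round(2) if hasattr(o['joints'],'round') else o['joints'],o['contact_force'])
M=R.from_rotvec(o['orientation']).as_matrix();print(M.round(3))
print('to grip', (M.T@(np.array([.588,-.043,.12])-o['tcp_pos'])/.2).round(3))
T=snap('top','t1.png');S=snap('side','s1.png')
a=T['pixels'][130:260,230:430];b=S['pixels'][100:230,260:460]
im=cv2.resize(np.vstack([a,b]),None,fx=2.3,fy=2.3,interpolation=2)
cv2.imwrite('pics/c1.png',im[...,::-1])
E
```

```text
2.65 [ 0.59022182 -0.04054857  0.23116162] [-0.29  0.35  0.32  1.78 -0.13  1.03  1.2 ] [-0.16630817  0.08549081 -0.35811101]
[[-0.901  0.434 -0.   ]
 [ 0.434  0.901  0.001]
 [ 0.001  0.001 -1.   ]]
to grip [ 0.004 -0.016  0.556]
```

View pics/c1.png

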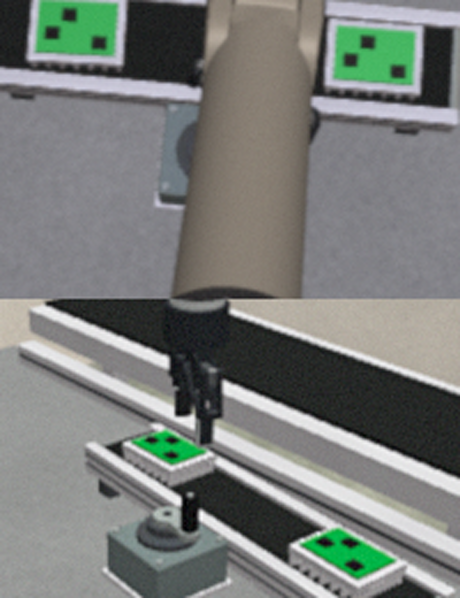

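Call:
{"name": "play_rows", "arguments": {"commands": [[[-1,0,-0.02,0.1,0],[-1,0,-0.02,0.2,0],[-1,0,-0.02,0.3,0],[-1,0,-0.02,0.4,0],[-1,0,-0.02,0.48,0],[-1,0,-0.02,0.53,0],[-1,0,-0.02,0.555,0],[-1,0,-0.02,0.555,0],[0,0,-0.02,0.555,0],[0,0,-0.02,0.555,0],[0,0,-0.02,0.555,0],[0,0,-0.02,0.555,0]]], "grip_force": 20}}

```text
clock: 3.75
tcp_pos: [0.5893, -0.0455, 0.1211]
orientation: [0.7, 3.061, 0.001]
contact_force: [0.8, 0.3, -0.2]
grip_width: 0.0429
gripper_force: 0.0
```

Call:
{"name": "play_rows", "arguments": {"commands": [[[1,0,0,0,0],[1,0,0,0,0],[1,0,0,0,0],[1,0,0,0,0],[1,0,0,0,0],[1,0,0,0,0]]], "grip_force": 20}}

```text
clock: 4.25
tcp_pos: [0.5891, -0.0455, 0.1206]
orientation: [0.701, 3.062, 0.0]
contact_force: [0.5, 0.3, 3.2]
grip_width: 0.0232
gripper_force: 21.2
```

```bash
python3 - <<'E'
from h import *
o=get_obs();print(o['clock'],o['tcp_pos'],o['contact_force'],o['moment'],o['grip_width'],o['gripper_force'])
S=snap('side','s2.png')
cv2.imwrite('pics/c2.png',cv2.resize(S['pixels'][120:240,260:420],None,fx=4,fy=4,interpolation=2)[...,::-1])
E
```

```text
4.25 [ 0.58908721 -0.04552614  0.12061743] [0.54716148 0.29368414 3.22985541] [0.11142778 0.0315297  0.01388205] 0.023249711878021287 21.170284235849977
```

View pics/c2.png

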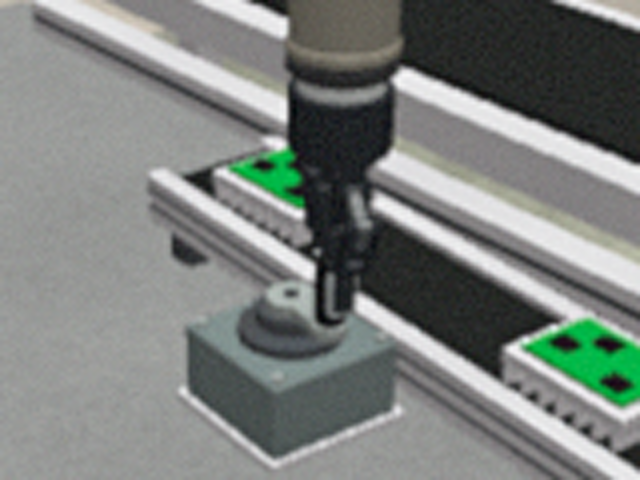

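```bash
cat > gen.py <<'E'
import numpy as np,sys
A=np.array([[-.901,.434],[.434,.901]])
p=lambda a,r=.05:r*np.array([np.cos(np.radians(a)),np.sin(np.radians(a))])
def rows(a0,a1,n,off=(0,0)):   # off: world recentring shift spread over the rows
    return [tuple((A@(p(a0+(a1-a0)*k/n)-p(a0)+np.array(off)*k/n)/.2).round(3)) for k in range(1,n+1)]
if __name__=='__main__':
    v=list(map(float,sys.argv[1:])); print([[1,float(x),float(y),0,0] for x,y in rows(v[0],v[1],int(v[2]),v[3:5] or (0,0))])
E
python3 gen.py -91.7 -71.7 5; python3 gen.py -71.7 -51.7 5
```

```text
[[1, -0.016, 0.008, 0, 0], [1, -0.031, 0.016, 0, 0], [1, -0.045, 0.026, 0, 0], [1, -0.059, 0.037, 0, 0], [1, -0.072, 0.049, 0, 0]]
[[1, -0.012, 0.013, 0, 0], [1, -0.023, 0.026, 0, 0], [1, -0.034, 0.04, 0, 0], [1, -0.043, 0.055, 0, 0], [1, -0.051, 0.07, 0, 0]]
```

Call:
{"name": "play_rows", "arguments": {"commands": [[[1,0,0,0,0],[1,-0.016,0.008,0,0],[1,-0.031,0.016,0,0],[1,-0.045,0.026,0,0],[1,-0.059,0.037,0,0],[1,-0.072,0.049,0,0],[1,-0.072,0.049,0,0]]], "grip_force": 60}}

```text
clock: 4.88
tcp_pos: [0.6056, -0.0446, 0.1205]
orientation: [-0.702, -3.061, 0.003]
contact_force: [-3.0, -3.1, 7.3]
grip_width: 0.0227
gripper_force: 58.7
```

Call:
{"name": "play_rows", "arguments": {"commands": [[[1,-0.012,0.013,0,0],[1,-0.023,0.026,0,0],[1,-0.034,0.04,0,0],[1,-0.043,0.055,0,0],[1,-0.051,0.07,0,0],[1,-0.051,0.07,0,0]]]}}

```text
clock: 5.38
tcp_pos: [0.6217, -0.0377, 0.1208]
orientation: [0.703, 3.061, -0.005]
contact_force: [-1.2, -5.9, 5.6]
grip_width: 0.0224
gripper_force: 58.5
```

```bash
python3 - <<'E'
from gen import *
for a in range(-52,200,6): print(a,[tuple(map(float,x)) for x in rows(a,a+6,2)],end=' ')
E
```

```text
-52 [(-0.005, 0.012), (-0.01, 0.024)] -46 [(-0.004, 0.012), (-0.008, 0.025)] -40 [(-0.003, 0.013), (-0.005, 0.026)] -34 [(-0.002, 0.013), (-0.002, 0.026)] -28 [(-0.0, 0.013), (0.0, 0.026)] -22 [(0.001, 0.013), (0.003, 0.026)] -16 [(0.003, 0.013), (0.006, 0.026)] -10 [(0.004, 0.013), (0.008, 0.025)] -4 [(0.005, 0.012), (0.011, 0.024)] 2 [(0.006, 0.011), (0.013, 0.022)] 8 [(0.008, 0.011), (0.016, 0.021)] 14 [(0.009, 0.01), (0.018, 0.019)] 20 [(0.01, 0.009), (0.02, 0.017)] 26 [(0.01, 0.008), (0.021, 0.015)] 32 [(0.011, 0.007), (0.023, 0.013)] 38 [(0.012, 0.005), (0.024, 0.01)] 44 [(0.012, 0.004), (0.025, 0.008)] 50 [(0.013, 0.003), (0.026, 0.005)] 56 [(0.013, 0.002), (0.026, 0.002)] 62 [(0.013, 0.0), (0.026, -0.0)] 68 [(0.013, -0.001), (0.026, -0.003)] 74 [(0.013, -0.003), (0.026, -0.006)] 80 [(0.013, -0.004), (0.025, -0.008)] 86 [(0.012, -0.005), (0.024, -0.011)] 92 [(0.011, -0.006), (0.022, -0.013)] 98 [(0.011, -0.008), (0.021, -0.016)] 104 [(0.01, -0.009), (0.019, -0.018)] 110 [(0.009, -0.01), (0.017, -0.02)] 116 [(0.008, -0.01), (0.015, -0.021)] 122 [(0.007, -0.011), (0.013, -0.023)] 128 [(0.005, -0.012), (0.01, -0.024)] 134 [(0.004, -0.012), (0.008, -0.025)] 140 [(0.003, -0.013), (0.005, -0.026)] 146 [(0.002, -0.013), (0.002, -0.026)] 152 [(0.0, -0.013), (-0.0, -0.026)] 158 [(-0.001, -0.013), (-0.003, -0.026)] 164 [(-0.003, -0.013), (-0.006, -0.026)] 170 [(-0.004, -0.013), (-0.008, -0.025)] 176 [(-0.005, -0.012), (-0.011, -0.024)] 182 [(-0.006, -0.011), (-0.013, -0.022)] 188 [(-0.008, -0.011), (-0.016, -0.021)] 194 [(-0.009, -0.01), (-0.018, -0.019)]
```

Call:
{"name": "play_rows", "arguments": {"commands": [[[1,-0.008,0.013,0,0],[1,-0.015,0.026,0,0],[1,-0.015,0.026,0,0]]]}}

```text
clock: 5.63
tcp_pos: [0.6266, -0.0341, 0.1207]
orientation: [0.703, 3.061, -0.004]
contact_force: [-0.0, -4.5, 6.0]
grip_width: 0.0226
gripper_force: 58.5
```

Call:
{"name": "play_rows", "arguments": {"commands": [[[1,-0.004,0.012,0,0],[1,-0.008,0.025,0,0],[1,-0.008,0.025,0,0]]]}}

```text
clock: 5.88
tcp_pos: [0.6304, -0.0305, 0.1208]
orientation: [0.703, 3.06, -0.005]
contact_force: [0.8, -5.7, 5.1]
grip_width: 0.0226
gripper_force: 58.5
```

```bash
python3 -c "
from bench import get_obs
o=get_obs();print(o['contact_force'],o['tcp_pos'])"
```

```text
[ 0.83662055 -5.6830077   5.09369765] [ 0.630448   -0.03048181  0.12082454]
```

Call:
{"name": "play_rows", "arguments": {"commands": [[[1,-0.006,0.013,0,0],[1,-0.011,0.026,0,0],[1,-0.011,0.026,0,0]]]}}

```text
clock: 6.13
tcp_pos: [0.6344, -0.0261, 0.1207]
orientation: [0.702, 3.061, -0.004]
contact_force: [-1.5, -5.2, 5.2]
grip_width: 0.0225
gripper_force: 58.6
```

Call:
{"name": "play_rows", "arguments": {"commands": [[[1,-0.002,0.013,0,0],[1,-0.002,0.02,0,0],[1,-0.002,0.02,0,0]]]}}

```text
clock: 6.38
tcp_pos: [0.6366, -0.0229, 0.1208]
orientation: [0.702, 3.061, -0.004]
contact_force: [-1.1, -4.7, 6.0]
grip_width: 0.0227
gripper_force: 58.5
```

Call:
{"name": "play_rows", "arguments": {"commands": [[[1,0,0.013,0,0],[1,0,0.027,0,0],[1,0,0.027,0,0]]]}}

```text
clock: 6.63
tcp_pos: [0.6394, -0.0179, 0.1208]
orientation: [0.702, 3.06, -0.004]
contact_force: [1.1, -4.8, 3.8]
grip_width: 0.0226
gripper_force: 58.4
```

Nominal −23°.

Call:
{"name": "play_rows", "arguments": {"commands": [[[1,0.001,0.013,0,0],[1,0.003,0.027,0,0],[1,0.003,0.027,0,0]]]}}

```text
clock: 6.88
tcp_pos: [0.6415, -0.0128, 0.1209]
orientation: [0.702, 3.059, -0.003]
contact_force: [2.1, -5.2, 3.0]
grip_width: 0.0225
gripper_force: 58.5
```

Call:
{"name": "play_rows", "arguments": {"commands": [[[1,0.001,0.013,0,0],[1,0.003,0.028,0,0],[1,0.003,0.028,0,0]]]}}

```text
clock: 7.13
tcp_pos: [0.6433, -0.0071, 0.1209]
orientation: [0.702, 3.06, -0.003]
contact_force: [2.5, -4.5, 4.7]
grip_width: 0.0227
gripper_force: 58.5
```

Call:
{"name": "play_rows", "arguments": {"commands": [[[1,0.003,0.013,0,0],[1,0.006,0.027,0,0],[1,0.006,0.027,0,0]]]}}

```text
clock: 7.38
tcp_pos: [0.6443, -0.001, 0.1208]
orientation: [0.701, 3.06, -0.002]
contact_force: [1.6, -4.6, 4.6]
grip_width: 0.0224
gripper_force: 58.6
```

```bash
python3 -c "
import numpy as np
from scipy.optimize import least_squares as L
P=np.array([[.5891,-.0455],[.6056,-.0446],[.6217,-.0377],[.6266,-.0341],[.6304,-.0305],[.6344,-.0261],[.6366,-.0229],[.6394,-.0179],[.6415,-.0128],[.6433,-.0071]])
print(L(lambda c:np.hypot(*(P-c[:2]).T)-c[2],[.59,.005,.05]).x, L(lambda c:np.hypot(*(P-c).T)-.05,[.59,.005]).x,L(lambda c:np.hypot(*(P-c).T)-.05,[.59,.005]).fun)"
```

```text
[0.59442561 0.00437885 0.05018108] [0.59454359 0.00421873] [ 1.58411662e-05  5.50904436e-05 -5.35290471e-05 -4.06372923e-05
 -8.93619640e-05  7.75224838e-05  4.16486976e-05  1.33504875e-05
 -5.46184789e-05  5.29792232e-05]
```

Call:
{"name": "play_rows", "arguments": {"commands": [[[1,0.005,0.012,0,0],[1,0.01,0.025,0,0],[1,0.01,0.025,0,0]]]}}

```text
clock: 7.63
tcp_pos: [0.6447, 0.0047, 0.1208]
orientation: [0.701, 3.06, -0.001]
contact_force: [2.1, -4.4, 5.4]
grip_width: 0.0224
gripper_force: 58.6
```

Call:
{"name": "play_rows", "arguments": {"commands": [[[1,0.006,0.012,0,0],[1,0.013,0.024,0,0],[1,0.013,0.024,0,0]]]}}

```text
clock: 7.88
tcp_pos: [0.6443, 0.0104, 0.1208]
orientation: [0.7, 3.061, -0.001]
contact_force: [1.2, -4.2, 6.0]
grip_width: 0.0226
gripper_force: 58.7
```

Call:
{"name": "play_rows", "arguments": {"commands": [[[1,0.008,0.011,0,0],[1,0.016,0.022,0,0],[1,0.016,0.022,0,0]]]}}

```text
clock: 8.13
tcp_pos: [0.6433, 0.016, 0.1208]
orientation: [0.7, 3.061, -0.0]
contact_force: [2.5, -3.0, 5.4]
grip_width: 0.0226
gripper_force: 58.7
```

Call:
{"name": "play_rows", "arguments": {"commands": [[[1,0.009,0.01,0,0],[1,0.018,0.02,0,0],[1,0.018,0.02,0,0]]]}}

```text
clock: 8.38
tcp_pos: [0.6417, 0.0213, 0.1207]
orientation: [0.7, 3.061, -0.0]
contact_force: [2.8, -2.9, 6.0]
grip_width: 0.0226
gripper_force: 58.7
```

Call:
{"name": "play_rows", "arguments": {"commands": [[[1,0.01,0.009,0,0],[1,0.02,0.018,0,0],[1,0.02,0.018,0,0]]]}}

```text
clock: 8.63
tcp_pos: [0.6395, 0.0265, 0.1207]
orientation: [0.7, 3.062, -0.0]
contact_force: [2.3, -3.9, 6.5]
grip_width: 0.0226
gripper_force: 58.8
```

Call:
{"name": "play_rows", "arguments": {"commands": [[[1,0.011,0.008,0,0],[1,0.022,0.016,0,0],[1,0.022,0.016,0,0]]]}}

```text
clock: 8.88
tcp_pos: [0.6368, 0.0313, 0.1207]
orientation: [0.7, 3.062, -0.0]
contact_force: [1.9, -3.3, 5.8]
grip_width: 0.0222
gripper_force: 58.8
```

Call:
{"name": "play_rows", "arguments": {"commands": [[[1,0.012,0.006,0,0],[1,0.024,0.013,0,0],[1,0.024,0.013,0,0]]]}}

```text
clock: 9.13
tcp_pos: [0.6349, 0.0339, 0.1209]
orientation: [0.701, 3.058, -0.002]
contact_force: [6.0, -6.8, 3.0]
grip_width: 0.0225
gripper_force: 58.6
```

Call:
{"name": "play_rows", "arguments": {"commands": [[[1,0.009,0.004,0,0],[1,0.009,0.004,0,0],[1,0.009,0.004,0,0]]]}}

```text
clock: 9.38
tcp_pos: [0.6344, 0.0345, 0.1211]
orientation: [0.702, 3.056, -0.003]
contact_force: [7.5, -8.9, 2.3]
grip_width: 0.0223
gripper_force: 58.6
```

```bash
cat >> h.py <<'E'
C=np.array([.5945,.0042])
def st():
    o=get_obs();d=o['tcp_pos'][:2]-C;a=np.arctan2(d[1],d[0]);F=o['contact_force'][:2]
    print(round(o['clock'],2),o['tcp_pos'].round(5),'ang',np.degrees(a).round(2),'r',np.hypot(*d).round(5),'Ft',(F@[-np.sin(a),np.cos(a)]).round(2),'Fr',(F@[np.cos(a),np.sin(a)]).round(2)); return o
E
python3 -c "
from h import *
st()"
```

```text
9.38 [0.63439 0.03449 0.12105] ang 37.21 r 0.05009 Ft -11.6 Fr 0.6
```

Call:
{"name": "play_rows", "arguments": {"commands": [[[1,-0.013,-0.007,0,0],[1,-0.027,-0.014,0,0],[1,-0.027,-0.014,0,0],[1,-0.027,-0.014,0,0]]]}}

```text
clock: 9.72
tcp_pos: [0.6362, 0.0323, 0.1207]
orientation: [0.7, 3.062, 0.0]
contact_force: [1.5, -3.0, 6.2]
grip_width: 0.0224
gripper_force: 59.0
```

```bash
python3 -c "
from h import *
st()"
```

```text
9.72 [0.6362  0.03227 0.12069] ang 33.95 r 0.05026 Ft -3.3 Fr -0.4
```

Call:
{"name": "play_rows", "arguments": {"commands": [[[1,-0.01,-0.005,0,0],[1,-0.01,-0.005,0,0],[1,-0.01,-0.005,0,0]]]}}

```text
clock: 9.97
tcp_pos: [0.6368, 0.0314, 0.1205]
orientation: [-0.699, -3.062, -0.001]
contact_force: [0.1, -1.3, 7.4]
grip_width: 0.0226
gripper_force: 59.1
```

```bash
python3 -c "
from h import *
st()"
```

```text
9.97 [0.63679 0.03144 0.12055] ang 32.79 r 0.05031 Ft -1.11 Fr -0.63
```

```bash
python3 gen.py 32.5 -87.5 12;python3 gen.py -87.5 -207.5 12;python3 gen.py -207.5 -327.5 12
```

```text
[[1, -0.035, -0.026, 0, 0], [1, -0.065, -0.058, 0, 0], [1, -0.089, -0.094, 0, 0], [1, -0.106, -0.134, 0, 0], [1, -0.116, -0.177, 0, 0], [1, -0.118, -0.22, 0, 0], [1, -0.113, -0.264, 0, 0], [1, -0.1, -0.305, 0, 0], [1, -0.081, -0.344, 0, 0], [1, -0.055, -0.379, 0, 0], [1, -0.023, -0.409, 0, 0], [1, 0.013, -0.433, 0, 0]]
[[1, 0.04, -0.017, 0, 0], [1, 0.082, -0.027, 0, 0], [1, 0.126, -0.03, 0, 0], [1, 0.169, -0.024, 0, 0], [1, 0.211, -0.012, 0, 0], [1, 0.25, 0.008, 0, 0], [1, 0.285, 0.034, 0, 0], [1, 0.315, 0.066, 0, 0], [1, 0.339, 0.102, 0, 0], [1, 0.356, 0.142, 0, 0], [1, 0.366, 0.185, 0, 0], [1, 0.368, 0.228, 0, 0]]
[[1, -0.005, 0.043, 0, 0], [1, -0.018, 0.085, 0, 0], [1, -0.037, 0.124, 0, 0], [1, -0.063, 0.159, 0, 0], [1, -0.095, 0.189, 0, 0], [1, -0.132, 0.213, 0, 0], [1, -0.172, 0.23, 0, 0], [1, -0.214, 0.24, 0, 0], [1, -0.258, 0.242, 0, 0], [1, -0.301, 0.237, 0, 0], [1, -0.343, 0.224, 0, 0], [1, -0.382, 0.205, 0, 0]]
```

Call:
{"name": "play_rows", "arguments": {"commands": [[[1,-0.035,-0.026,0,0],[1,-0.065,-0.058,0,0],[1,-0.089,-0.094,0,0],[1,-0.106,-0.134,0,0],[1,-0.116,-0.177,0,0],[1,-0.118,-0.22,0,0],[1,-0.113,-0.264,0,0],[1,-0.1,-0.305,0,0],[1,-0.081,-0.344,0,0],[1,-0.055,-0.379,0,0],[1,-0.023,-0.409,0,0],[1,0.013,-0.433,0,0]]]}}

```text
clock: 10.97
tcp_pos: [0.5988, -0.0455, 0.1209]
orientation: [0.699, 3.059, 0.003]
contact_force: [5.9, -0.5, 1.9]
grip_width: 0.0226
gripper_force: 58.8
```

```bash
python3 -c "
from h import *
o=st();print(o['joints'],o['contact_force'])"
```

```text
10.97 [ 0.59881 -0.04554  0.12089] ang -85.05 r 0.04993 Ft 5.8 Fr 0.97
[-0.24527108  0.48971402  0.2874056   1.85491019 -0.18491442  0.81841357
  1.25799249] [ 5.86175833 -0.46343304  1.86068087]
```

Good tracking; continue.

Call:
{"name": "play_rows", "arguments": {"commands": [[[1,0.04,-0.017,0,0],[1,0.082,-0.027,0,0],[1,0.126,-0.03,0,0],[1,0.169,-0.024,0,0],[1,0.211,-0.012,0,0],[1,0.25,0.008,0,0],[1,0.285,0.034,0,0],[1,0.315,0.066,0,0],[1,0.339,0.102,0,0],[1,0.356,0.142,0,0],[1,0.366,0.185,0,0],[1,0.368,0.228,0,0]]]}}

```text
clock: 11.97
tcp_pos: [0.5494, 0.0267, 0.1204]
orientation: [-0.7, -3.06, 0.001]
contact_force: [-2.4, -5.4, 8.7]
grip_width: 0.0228
gripper_force: 59.5
```

```bash
python3 -c "
from h import *
o=st()"
```

```text
11.97 [0.54941 0.02671 0.12039] ang 153.47 r 0.05039 Ft 5.95 Fr -0.28
```

Call:
{"name": "play_rows", "arguments": {"commands": [[[1,-0.005,0.043,0,0],[1,-0.018,0.085,0,0],[1,-0.037,0.124,0,0],[1,-0.063,0.159,0,0],[1,-0.095,0.189,0,0],[1,-0.132,0.213,0,0],[1,-0.172,0.23,0,0],[1,-0.214,0.24,0,0],[1,-0.258,0.242,0,0],[1,-0.301,0.237,0,0],[1,-0.343,0.224,0,0],[1,-0.382,0.205,0,0]]]}}

```text
clock: 12.97
tcp_pos: [0.6357, 0.0334, 0.1202]
orientation: [-0.696, -3.058, -0.004]
contact_force: [-4.8, 2.2, 10.3]
grip_width: 0.0227
gripper_force: 59.7
```

```bash
python3 -c "
from h import *
o=st()"
```

```text
12.97 [0.63571 0.03342 0.12024] ang 35.34 r 0.05051 Ft 4.57 Fr -2.64
```

Call:
{"name": "play_rows", "arguments": {"commands": [[[1,-0.035,-0.026,0,0],[1,-0.065,-0.058,0,0],[1,-0.089,-0.094,0,0],[1,-0.106,-0.134,0,0],[1,-0.116,-0.177,0,0],[1,-0.118,-0.22,0,0],[1,-0.113,-0.264,0,0],[1,-0.1,-0.305,0,0],[1,-0.081,-0.344,0,0],[1,-0.055,-0.379,0,0],[1,-0.023,-0.409,0,0],[1,0.013,-0.433,0,0]]]}}

```text
clock: 13.97
tcp_pos: [0.599, -0.0455, 0.1209]
orientation: [0.699, 3.059, 0.003]
contact_force: [5.1, -0.9, 2.5]
grip_width: 0.0225
gripper_force: 58.9
```

Call:
{"name": "play_rows", "arguments": {"commands": [[[1,0.04,-0.017,0,0],[1,0.082,-0.027,0,0],[1,0.126,-0.03,0,0],[1,0.169,-0.024,0,0],[1,0.211,-0.012,0,0],[1,0.25,0.008,0,0],[1,0.285,0.034,0,0],[1,0.315,0.066,0,0],[1,0.339,0.102,0,0],[1,0.356,0.142,0,0],[1,0.366,0.185,0,0],[1,0.368,0.228,0,0]]]}}

```text
clock: 14.97
tcp_pos: [0.5495, 0.0267, 0.1204]
orientation: [-0.7, -3.06, 0.001]
contact_force: [-2.9, -4.2, 10.1]
grip_width: 0.0226
gripper_force: 59.7
```

```bash
python3 -c "
from h import *
o=st()"
```

```text
14.97 [0.54945 0.02667 0.12039] ang 153.49 r 0.05034 Ft 5.07 Fr 0.66
```

Call:
{"name": "play_rows", "arguments": {"commands": [[[1,-0.005,0.043,0,0],[1,-0.018,0.085,0,0],[1,-0.037,0.124,0,0],[1,-0.063,0.159,0,0],[1,-0.095,0.189,0,0],[1,-0.132,0.213,0,0],[1,-0.172,0.23,0,0],[1,-0.214,0.24,0,0],[1,-0.258,0.242,0,0],[1,-0.28,0.24,0,0],[1,-0.301,0.237,0,0],[1,-0.301,0.237,0,0]]]}}

```text
clock: 15.97
tcp_pos: [0.6245, 0.0447, 0.1204]
orientation: [-0.698, -3.059, -0.002]
contact_force: [-4.2, 0.8, 9.7]
grip_width: 0.0226
gripper_force: 59.8
```

```bash
python3 -c "
from h import *
o=st()"
```

```text
15.97 [0.62452 0.0447  0.12037] ang 53.45 r 0.05041 Ft 3.79 Fr -1.87
```

```bash
python3 gen.py 53.5 35.5 4; python3 gen.py 35.5 31.5 2
```

```text
[[1, -0.019, -0.004, 0, 0], [1, -0.038, -0.01, 0, 0], [1, -0.056, -0.018, 0, 0], [1, -0.074, -0.026, 0, 0]]
[[1, -0.008, -0.004, 0, 0], [1, -0.015, -0.009, 0, 0]]
```

Call:
{"name": "play_rows", "arguments": {"commands": [[[1,-0.012,-0.004,0,0],[1,-0.03,-0.01,0,0],[1,-0.052,-0.02,0,0],[1,-0.073,-0.031,0,0],[1,-0.073,-0.031,0,0],[1,-0.073,-0.031,0,0]]]}}

```text
clock: 16.47
tcp_pos: [0.6351, 0.034, 0.1204]
orientation: [-0.697, -3.06, -0.004]
contact_force: [-2.3, 1.2, 8.6]
grip_width: 0.0223
gripper_force: 59.7
```

```bash
python3 -c "
from h import *
o=st()"
```

```text
16.47 [0.63513 0.034   0.12042] ang 36.26 r 0.05039 Ft 2.34 Fr -1.19
```

Call:
{"name": "play_rows", "arguments": {"commands": [[[1,-0.007,-0.004,0,0],[1,-0.014,-0.007,0,0],[1,-0.014,-0.007,0,0],[1,-0.014,-0.007,0,0]]]}}

```text
clock: 16.8
tcp_pos: [0.6366, 0.0319, 0.1204]
orientation: [-0.696, -3.06, -0.004]
contact_force: [-2.3, 2.2, 8.8]
grip_width: 0.0227
gripper_force: 59.7
```

```bash
python3 -c "
from h import *
o=st()"
```

```text
16.8 [0.63664 0.03189 0.12037] ang 33.31 r 0.05042 Ft 3.13 Fr -0.73
```

Call:
{"name": "play_rows", "arguments": {"commands": [[[1,-0.004,-0.002,0,0],[1,-0.008,-0.004,0,0],[1,-0.008,-0.004,0,0],[1,-0.008,-0.004,0,0]]]}}

```text
clock: 17.13
tcp_pos: [0.6375, 0.0305, 0.1203]
orientation: [-0.696, -3.059, -0.004]
contact_force: [-3.0, 2.4, 8.9]
grip_width: 0.0225
gripper_force: 59.8
```

```bash
python3 -c "
from h import *
o=st()"
```

```text
17.13 [0.63755 0.0305  0.12031] ang 31.43 r 0.05045 Ft 3.6 Fr -1.3
```

Call:
{"name": "play_rows", "arguments": {"commands": [[[1,0.006,0.003,0,0],[1,0.012,0.006,0,0],[1,0.012,0.006,0,0],[1,0.012,0.006,0,0]]]}}

```text
clock: 17.47
tcp_pos: [0.6368, 0.0315, 0.1205]
orientation: [-0.698, -3.061, -0.003]
contact_force: [-1.4, 0.5, 7.1]
grip_width: 0.0225
gripper_force: 59.6
```

```bash
python3 -c "
from h import *
o=st()"
```

```text
17.47 [0.6368  0.03149 0.12051] ang 32.82 r 0.05034 Ft 1.13 Fr -0.9
```

Call:
{"name": "play_rows", "arguments": {"commands": [[[0,0,0,0,0],[0,0,0,0,0],[0,0,0,0,0],[0,0,0,0,0],[0,0,0,0,0],[0,0,0,-0.05,0],[0,0,0,-0.15,0],[0,0,0,-0.3,0],[0,0,0,-0.5,0],[0,0,0,-0.7,0],[0,0,0,-0.7,0]]], "grip_force": 20}}

```text
clock: 18.38
tcp_pos: [0.6418, 0.0292, 0.27]
orientation: [0.699, 3.049, 0.008]
contact_force: [0.5, -0.1, 1.9]
grip_width: 0.0428
gripper_force: 0.0
```

```bash
python3 - <<'E'
from h import *
st()
S=snap('side','s3.png')
c=proj(S,[C[0],C[1],.157]);a=np.radians(32.8)
print('expected grip top px',proj(S,[C[0]+.05*np.cos(a),C[1]+.05*np.sin(a),.157]),'crop x4 minus (240,100)')
cv2.imwrite('pics/c3.png',cv2.resize(S['pixels'][100:240,240:430],None,fx=4,fy=4,interpolation=2)[...,::-1])
E
```

```text
18.38 [0.64181 0.02923 0.27003] ang 27.88 r 0.05352 Ft -0.28 Fr 0.4
expected grip top px [338.36793962 171.04794246] crop x4 minus (240,100)
```

View pics/c3.png

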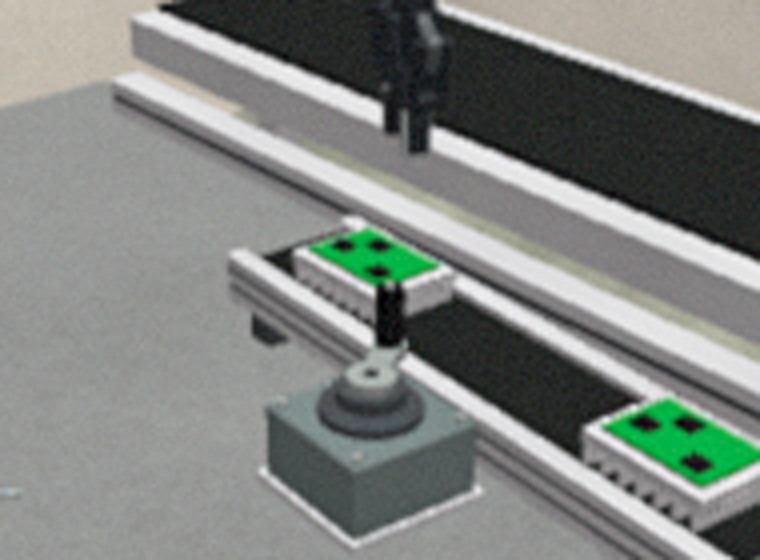

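The crop shows the grip top at about (390,286), so (337.5,171.5) in the full picture. That matches the expected (338.4,171.0). The gripper is clear above it and both housings are in place.

```bash
python3 -c "
from h import *
print(r.hand_in())"
```

```text
the job is handed in; nothing more can be done
None
```

The crank was wound back to its stop, then cranked two full turns clockwise (within about 1° by my measurement, if anything slightly short) and released; the job is handed in, and no score came back.

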